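# Set the margin selector of a desktop binding machine

### The job

The next booklet needs the green margin setting: pull the blue selector knob on the binding machine straight up against its spring, turn it to the green sticker, feel for the notch there (the stickers were put on by hand and are only roughly right) and let the knob drop fully home, then let go. Be gentle: do not wrench, pull or press the knob hard against its notches or stop, and leave everything else on the desk where it is.

Things in the scene. Friction and masses are not known exactly. Their poses are not given: they have to be found in the camera images.
- binder: White desktop binding machine, fixed; case 250 (x, depth) x 340 (y, width) x 110 high with a flat deck. Origin under its centre on the desk, z up, -x its front (turned away from the robot) with a paper shelf (60 deep, 60 up). Knob axis vertical at x -20, y +55. Folded lever along the +y side, below the deck. On the deck's -y end a white tray 100 x 75 x 22 and an eraser, clear of the dial.
- knob_grip (a point): Point on the axis of the blue selector knob where it is best gripped, 150 above the desk when home. The knob is a bar 60 long, 14 thick, 36 high (top 14 above this point) on a black disc of 76 diameter, whose top is 22 below this point. A white nose and line on the bar point along it to the set place.
- stem: The knob's sliding stem, which carries the knob; origin on its axis, at deck height when home. Slides straight up against a spring (about 8 N at home, 10 N at full travel); the knob turns only when 8 or more up, as a pin under it otherwise sits in a notch. Firm stop 14 up.
- pointer (a point): Outer tip of the knob's white nose, 48 from the knob's axis, 25 below knob_grip. At the start it points to the machine's front (-x), to a short white line. The knob turns up to 86 degrees either way from there; two notches to each side, about 36 degrees apart.
- detent_ring: Steel ring with five notches and the pull-out stop, mostly hidden under the knob's disc; fixed, origin on the knob's axis at deck height, axes as the machine's. The pin (5 thick, 30 from the axis, under the nose) drops into a notch (7 wide, 8 deep) when within about 2 to 3 degrees of its middle; elsewhere it rides on top of the ring.
- dot_green: Green round sticker, 16 across, 2 high, on the deck 57 to 63 from the knob's axis. It marks the wanted notch only roughly: seen from the knob's axis the notch's true direction may be up to 11 degrees to either side of the sticker's centre. Yellow, red and white stickers mark the other notches likewise; their order changes.
- eraser: white eraser, 45 x 20 x 13, lying on the machine's deck; loose, origin under its centre; to be left alone
- tape: orange ring of tape, 60 outside diameter, 18 high, in the small white tray on the deck; loose, origin under its centre; to be left alone
- stapler: black stapler, 140 x 34 x 38; loose, origin under its centre; to be left alone
- mug: white mug, 80 across, 92 high; loose, origin under its centre; to be left alone
- plant: plant in a white pot, 92 across, about 120 high; loose, origin under its centre; to be left alone
- booklet: blue booklet lying flat, 210 x 150 x 10; loose, origin under its centre; to be left alone
- clip_tin: round aluminium tin, 70 across, 30 high; loose, origin under its centre; to be left alone

How it is judged:
By the outcome, as a careful person would: the job done as asked, in the order asked, and still so for the second after the job is handed in, with the robot touching nothing.
It also fails if it takes over 51 s, if anything falls off the work surface, if the arm or the gripper's body presses on something with over 40 N, if the wrist force passes 120 N, or if a joint passes its speed limit or range.

### The arm

A 6-joint arm with a two-finger parallel gripper is mounted at the origin on the work surface. World frame = base frame: x ahead of the robot, y to its left, z up, the work surface at z = 0. Lengths are in mm, angles in rad, forces in N, time in s.
With the tool pointing down it reaches from about 350 to 875 mm from the base axis. Payload 4.2 kg.
Tool frame: the origin (TCP) lies midway between the tips of the shut fingers; the grasp point (between the pads) lies 19 mm behind it; z points along the fingers, y is the direction in which the jaws open and shut (so a half turn about z gives the same grasp; the last joint's range is limited). The gripper opens to 85 mm and grips with 20 to 120 N. Pads are 22 mm wide; open, the fingers measure 114 mm over their backs; the gripper's body (76 mm by 85 mm) begins 54 mm behind the grasp point. The pads swing forward as they close: fully open they stand 13 mm farther back than shut.
Start: joints at [1.503, 0.385, 0.008, 0, -1.194, -0.259], TCP at [200.601, 591.911, 203.412] pointing down, gripper open.
Joint ranges: [-3.14, 3.14], [-1.21, 2.06], [-1.07, 1.41], [-3.16, 2.05], [-2.99, -0.16], [-3.1, 3.1]. Speed limits (rad/s): [2.79, 2.79, 3.14, 3.14, 3.14, 3.14].

### API

Orientations are given as a unit quaternion [x, y, z, w].
In Python, from bench import arm, eyes, nets gives the robot as it stands.
- The arm moves only by the tool jog_arm, never from a script. Its argument "rows" is a list of rows, each a list of 3 entries, a list of its own where there are three numbers: the shift along the tool's x, y, z in cm, then the turn, a rotation vector about the tool's x, y, z in degrees, then the finger opening in cm, from 0 to 8.54. In form: [[[x, y, z], [ax, ay, az], jaw], ...]. A call has 1 to 10 rows; each row shifts and turns the commanded pose from where the row before left it, along the tool's axes as they then stand; what a row does not reach is not made up. A row lasts 1/8 s, in which the tool goes at most 62.5 mm and 10.7 degrees, less where a joint would pass 70% of its speed; a pose out of reach is approached as far as the arm can. A call with a gripper value outside its range is refused whole. The fingers move at their own pace and stop on an object; the grip force is fixed at half the most. Time passes only in rows, so rows that do not move let the fingers close. It gives the time, the measured TCP pose, the force and the opening at its end, in the units of the state.
- arm.read_state(): the state, without advancing time (a new reading comes with each control period).
- eyes.get_image(name): name is "side" or "top" or "wrist"; returns the picture (400x640x3 uint8, red, green, blue); there is no depth.
- eyes.camera_model(name): a dict with "K" (3x3 intrinsics, pixels), "rvec" (rotation vector, rad) and "tvec" (3), from world to camera coordinates, as OpenCV has them. Camera axes: x right, y down, z forward; pixel columns grow to the right and rows downward; lengths in mm; the calibration is good to about 2 mm. A picture is of the moment at which its call begins: read the wrist's pose just before it. camera_model takes no time and is no camera call; for the wrist camera it gives the pose at the moment of the call.
- arm.job_done(): hands the job in, once; it reports no verdict.
Trained networks look in the newest picture that a camera, given by its name, has taken for a name from the list of things; names that differ only in an ending like _2 or _b are one class to them, and where a whole thing is asked for, a point or a joint stands for the part that bears it (a point fixed in the world has none). Each returns a list of dicts, best first, with "conf" (0 to 1); they miss things now and then, are a little off and sometimes report something else, mostly with a low value. They report only what shows in the picture. A call takes as long as a camera call.
- nets.boxes_of(camera, name): "position" ([column, row] as shares, 0 to 1, of the picture: columns of its width, rows of its height, amid what is visible of it).
The state is a dict: "clock": time; "joints": joint angles; "joint_vel": joint speeds; "joint_efforts": joint torques, N m; "position": TCP position; "ee_rot": TCP orientation; "contact_force": force on the tool from outside, world axes, zero at the start; "wrist_torque": the same for the moment, N m; "gripper_width": finger opening in mm.
Only numpy, scipy, OpenCV 4.12 (cv2) and the standard library are available. Lean on these libraries where they do the work, as an engineer would, in place of code of your own. Each camera call takes 0.05 s, during which the arm holds its last target.

## Working session

There is one attempt and no reset: what is moved stays moved. The work goes in short steps, Python scripts to look and compute and a tool call to move; the robot and the scene stay as the last step left them, time stands still between calls to the robot, and variables do not carry over. Pictures are saved under pics/ and viewed, and the job is handed in when it is done.

Besides the shell and the picture viewer there is one more tool, called after "Request:" as name(argument=value, ...) on one line, values as JSON. jog_arm: Moves the arm, as the interface text tells. Its arguments: {"type":"object","properties":{"rows":{"type":"array","items":{"type":"array"}}},"required":["rows"]}

```bash
ls; mkdir -p pics
python3 - <<'E'
from bench import arm, eyes, nets
import cv2
s=arm.read_state();print(s)
for c in ["side","top","wrist"]:
    im=eyes.get_image(c);cv2.imwrite(f"pics/a_{c}.png",im[:,:,::-1])
    m=eyes.camera_model(c);print(c,m)
    for n in ["knob_grip","pointer","dot_green","binder"]:
        print(n,nets.boxes_of(c,n)[:2])
print(arm.read_state()["clock"])
E
```

```text
pics
{'clock': 0.0, 'joints': array([ 1.50255609e+00,  3.85574208e-01,  6.58945624e-03, -5.09069366e-04,
       -1.19400038e+00, -2.58601978e-01]), 'joint_vel': array([ 0.00124839,  0.00158642,  0.00045279, -0.00111285, -0.00071761,
       -0.0011406 ]), 'joint_efforts': array([-3.80562715e-04, -3.92287338e+01,  1.88394821e+01,  4.18619201e+00,
       -4.74928893e-03,  9.44761837e-06]), 'position': array([200.43080623, 591.28994193, 202.29527795]), 'ee_rot': array([ 9.86660560e-01, -1.62787238e-01, -1.31496117e-04,  1.11193357e-03]), 'contact_force': array([-0.72974634,  0.6240547 , -0.67022448]), 'wrist_torque': array([0.04019921, 0.0173602 , 0.0773044 ]), 'gripper_width': 85.24880398856358}
side {'K': array([[362.05798888,   0.        , 320.92903096],
       [  0.        , 362.05798888, 200.93521017],
       [  0.        ,   0.        ,   1.        ]]), 'rvec': array([ 0.33213355, -2.71668334,  1.36067725]), 'tvec': array([ 493.15050892,  208.39155914, 1020.74586509])}
knob_grip [{'position': [0.4709, 0.461], 'conf': 0.62}]
pointer [{'position': [0.4725, 0.4738], 'conf': 0.93}]
dot
[... 248 characters left out ...]
5093592, -2.11041114,  0.2220822 ]), 'tvec': array([ -47.6002152 ,  554.68393552, 1498.68483086])}
knob_grip [{'position': [0.5216, 0.4778], 'conf': 0.71}, {'position': [0.4559, 0.5627], 'conf': 0.52}]
pointer [{'position': [0.5162, 0.476], 'conf': 0.96}]
dot_green [{'position': [0.2803, 0.5042], 'conf': 0.55}]
binder [{'position': [0.4953, 0.4977], 'conf': 0.81}]
wrist {'K': array([[332.89672043,   0.        , 321.32335665],
       [  0.        , 332.89672043, 202.5935344 ],
       [  0.        ,   0.        ,   1.        ]]), 'rvec': array([-1.72107126,  2.4000204 ,  0.3477205 ]), 'tvec': array([623.16530029, -36.26842695, 379.32402382])}
knob_grip []
pointer []
dot_green []
binder []
0.75
```

View pics/a_side.png

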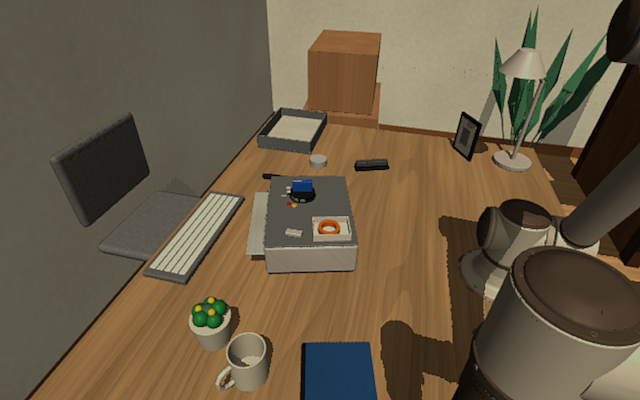

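View pics/a_top.png

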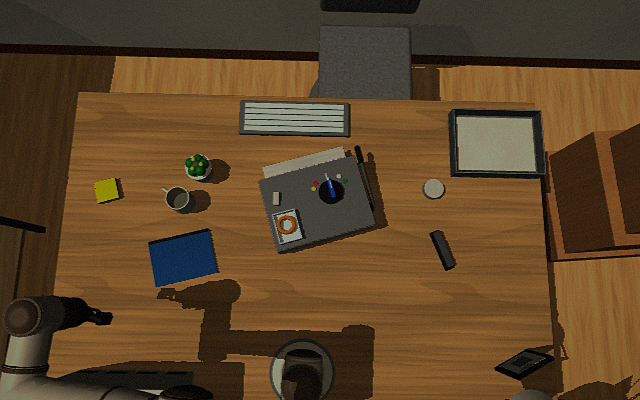

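View pics/a_wrist.png

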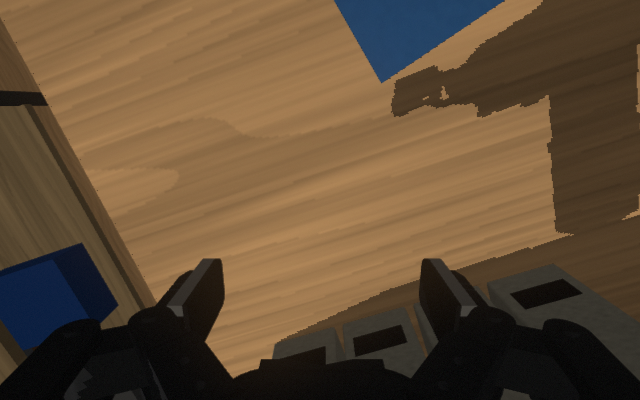

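Run:
```python
import cv2
im=cv2.imread("pics/a_top.png")[130:280,240:420]
cv2.imwrite("pics/a_topz.png",cv2.resize(im,None,fx=4,fy=4,interpolation=cv2.INTER_CUBIC))
im=cv2.imread("pics/a_side.png")[130:280,220:400]
cv2.imwrite("pics/a_sidez.png",cv2.resize(im,None,fx=4,fy=4,interpolation=cv2.INTER_CUBIC))
```

```text
(no output)
```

View pics/a_topz.png

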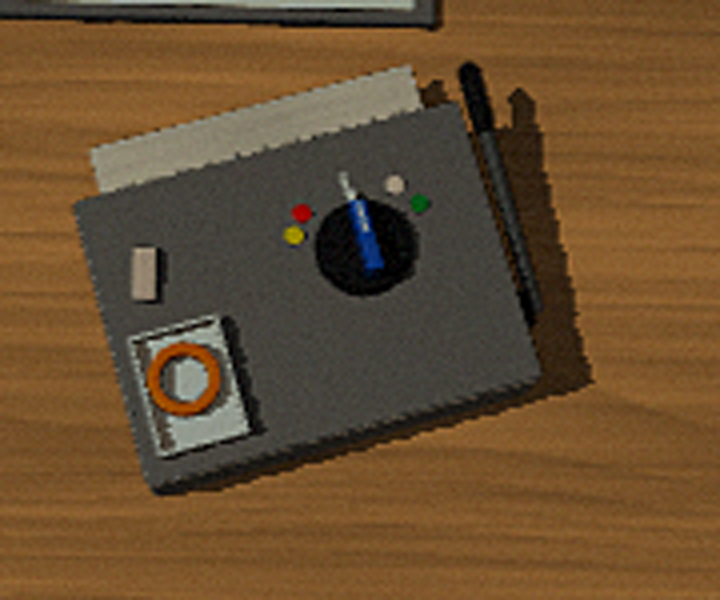

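View pics/a_sidez.png

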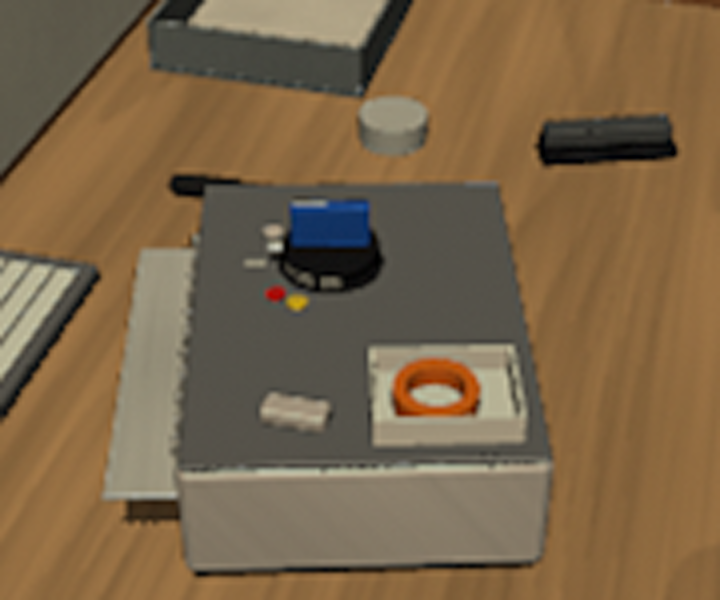

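The side view shows the binder deck with the knob at about (300,187). In the top view the disc is at about (331,191), with the nose pointing up and left. The green sticker is at about (345,181), the outer one on the right, so the knob turns clockwise seen from above.

```bash
cat > h.py <<'E'
import numpy as np, cv2
from bench import arm, eyes, nets
def cam(m):
    R=cv2.Rodrigues(np.array(m["rvec"]))[0]; return np.array(m["K"]),R,np.array(m["tvec"])
def px2w(m,uv,z):
    K,R,t=cam(m); d=R.T@np.linalg.solve(K,[uv[0],uv[1],1.]); c=-R.T@t
    return c+d*(z-c[2])/d[2]
def w2px(m,p):
    K,R,t=cam(m); q=K@(R@np.array(p,float)+t); return q[:2]/q[2]
E
python3 - <<'E'
from h import *
im=cv2.imread("pics/a_top.png");m=eyes.camera_model("top");ms=eyes.camera_model("side")
Z=lambda u,v:(240+u/4-.4,130+v/4-.4)
# deck corners (zoomed coords): front-left,front-right,back-right,back-left
for c in [(76,203),(458,103),(540,375),(152,488)]:
    print(px2w(m,Z(*c),110).round(1))
hsv=cv2.cvtColor(im,cv2.COLOR_BGR2HSV)
sub=np.zeros(im.shape[:2],bool);sub[170:210,315:352]=1
v=im.max(2)
def cen(mask):
    ys,xs=np.nonzero(mask&sub);return (xs.mean(),ys.mean()),len(xs)
b=im.astype(int)
disc=(v<30)
blue=(b[...,0]>b[...,2]+40)&(b[...,0]>60)
c,n=cen(disc|blue);print("disc",c,n,px2w(m,c,128))
ys,xs=np.nonzero((disc|blue)&sub);print(xs.min(),xs.max(),ys.min(),ys.max())
c,n=cen(blue);print("blue",c,n,px2w(m,c,164))
g=(b[...,1]>b[...,2]+25)&(b[...,1]>b[...,0]+15)
c,n=cen(g);print("green",c,n,px2w(m,c,112))
bs=cv2.imread("pics/a_side.png").astype(int)
blue=(bs[...,0]>bs[...,2]+50)&(bs[...,0]>60)
sub[:]=0;sub[170:200,280:325]=1
c,n=cen(blue);print("side blue",c,px2w(ms,c,150))
for w,z in (("side",146),("top",164)):pass
E
```

```text
[622.3 157.4 110. ]
[ 716.3 -161.2  110. ]
[ 485.4 -229.   110. ]
[386.7  86.4 110. ]
disc (np.float64(330.963282937365), np.float64(191.51619870410366)) 463 [585.43501789 -83.34533565 128.        ]
319 343 178 203
blue (np.float64(330.9871794871795), np.float64(188.56410256410257)) 78 [587.14145366 -81.50815097 164.        ]
green (np.float64(344.375), np.float64(180.25)) 16 [ 628.47499138 -128.55250317  112.        ]
side blue (np.float64(302.3809523809524), np.float64(185.83333333333334)) [585.21657862 -74.49502538 150.        ]
```

Request:
jog_arm(rows=[[[4.16, 3.67, -0.4], [0, 0, 0], 8.5], [[4.16, 3.67, -0.4], [0, 0, 0], 8.5], [[4.16, 3.67, -0.4], [0, 0, 0], 8.5], [[4.16, 3.67, -0.4], [0, 0, 0], 8.5], [[4.16, 3.67, -0.4], [0, 0, 0], 8.5], [[4.16, 3.67, -0.4], [0, 0, 0], 8.5], [[4.16, 3.67, -0.4], [0, 0, 0], 8.5], [[4.16, 3.67, -0.4], [0, 0, 0], 8.5], [[4.16, 3.67, -0.4], [0, 0, 0], 8.5], [[4.16, 3.67, -0.4], [0, 0, 0], 8.5]])

```text
clock: 2.0
position: [477.5, 109.2, 244.0]
ee_rot: [0.987, -0.163, 0.0, -0.0]
contact_force: [0.7, 1.5, -0.7]
gripper_width: 85.0
```

Request:
jog_arm(rows=[[[4.16, 3.67, 0], [0, 0, 0], 8.5], [[4.16, 3.67, 0], [0, 0, 0], 8.5], [[4.16, 3.67, 0], [0, 0, 0], 8.5], [[4.16, 3.67, 0], [0, 0, 0], 8.5], [[0, 0, 0], [0, 0, -8.8], 5.5], [[0, 0, 0], [0, 0, -8.8], 5.5], [[0, 0, 0], [0, 0, -8.8], 5.5], [[0, 0, 0], [0, 0, -8.8], 5.5], [[0, 0, 0], [0, 0, 0], 5.5]])

```text
clock: 3.12
position: [587.2, -81.7, 243.4]
ee_rot: [0.99, 0.142, -0.0, -0.0]
contact_force: [-0.3, 0.9, -0.3]
gripper_width: 54.6
```

```bash
cat > st.py <<'E'
from h import *
from scipy.spatial.transform import Rotation as Ro
def st():
    s=arm.read_state();R=Ro.from_quat(s["ee_rot"]).as_matrix()
    print("t",round(float(s["clock"]),2),"p",s["position"].round(1),"xyaw",np.degrees(np.arctan2(R[1,0],R[0,0])).round(1),"z",R[:,2].round(3),"F",s["contact_force"].round(1),"T",s["wrist_torque"].round(2),"w",round(s["gripper_width"],1),"q",s["joints"].round(2))
    return s,R
E
python3 - <<'E'
from st import *
st()
m=eyes.camera_model("wrist");im=eyes.get_image("wrist");cv2.imwrite("pics/b_wrist.png",im[:,:,::-1])
import pickle;pickle.dump(m,open("b.pkl","wb"))
for n in ["knob_grip","pointer","dot_green"]: print(n,nets.boxes_of("wrist",n)[:2])
for p in [(587,-83,128),(587,-83,164)]: print(w2px(m,p))
E
```

```text
t 3.12 p [587.2 -81.7 243.4] xyaw 16.4 z [-0.  0. -1.] F [-0.3  0.9 -0.3] T [-0.07  0.03 -0.03] w 54.6 q [ 0.13  0.31 -0.01 -0.   -1.26  1.72]
knob_grip [{'position': [0.5022, 0.4645], 'conf': 0.79}]
pointer [{'position': [0.5081, 0.4517], 'conf': 0.68}]
dot_green [{'position': [0.5992, 0.3958], 'conf': 0.77}]
[320.69631573 189.22448959]
[320.61221449 200.54568694]
```

View pics/b_wrist.png

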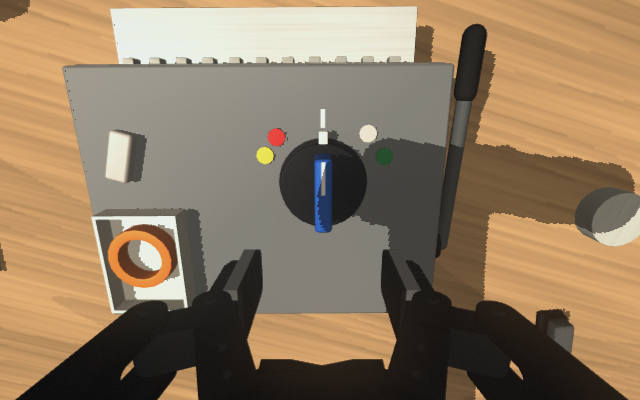

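The wrist view shows the disc centred near (323,183), the bar upright at column 323, and the green sticker at (384,156). The eraser and tray are clear on the left.

Run:
```python
from st import *
import pickle;m=pickle.load(open("b.pkl","rb"))
im=cv2.imread("pics/b_wrist.png").astype(int)
for n,uv,z in [("discc",(323,182.5),128),("discL",(279,182),127),("discR",(367,182),127),("discT",(323,137),128),("discB",(323,227),128)]: print(n,px2w(m,uv,z).round(1))
blue=(im[...,0]>im[...,2]+50)&(im[...,0]>70)
ys,xs=np.nonzero(blue);print(xs.min(),xs.max(),ys.min(),ys.max(),xs.mean(),ys.mean())
print("barfront/back",px2w(m,(323,ys.min()),164),px2w(m,(323,ys.max()),164))
b=np.array
a=px2w(m,(323,182.5),128)
for n,uv in [("green",(384,156)),("white",(368.5,133)),("red",(276.5,137)),("yel",(264.5,156)),("line",(322.7,118))]:
    p=px2w(m,uv,112)-a; print(n,np.degrees(np.arctan2(p[1],p[0])).round(1),np.hypot(p[0],p[1]).round(1))
p=px2w(m,(323,138),125)-a;print("nose",np.degrees(np.arctan2(p[1],p[0])).round(1),np.hypot(p[0],p[1]).round(1))
# corners
for uv in [(65,67),(452,64)]: print(px2w(m,uv,110))
```

```text
discc [593.4 -83.2 128. ]
discL [582.7 -45.9 127. ]
discR [ 604.6 -120.4  127. ]
discT [631.2 -72.  128. ]
discB [553.4 -95.1 128. ]
314 331 155 231 322.0950980392157 196.52941176470588
barfront/back [621.66419903 -74.69641469 164.        ] [563.11526088 -92.00659669 164.        ]
green -52.9 59.2
white -28.0 58.0
red 64.0 56.2
yel 84.9 57.0
line 16.7 54.4
nose 16.4 38.3
[624.00546834 154.20489202 110.        ]
[ 718.92920886 -160.1766014   110.        ]
```

Request:
jog_arm(rows=[[[0, 0, 0], [0, 0, 10], 5.5], [[0, 0, 0], [0, 0, 10], 5.5], [[0, 0, 0], [0, 0, 10], 5.5], [[0, 0, 0], [0, 0, 10], 5.5], [[0, 0, 0], [0, 0, 10], 5.5], [[0, 0, 0], [0, 0, 10], 5.5], [[0, 0, 0], [0, 0, 10], 5.5], [[0, 0, 0], [0, 0, 0], 5.5]])

```text
clock: 4.32
position: [587.3, -81.6, 243.4]
ee_rot: [0.893, -0.45, 0.0, -0.0]
contact_force: [0.0, -0.1, 0.8]
gripper_width: 55.1
```

Run:
```python
from st import *
st()
m=eyes.camera_model("wrist");im=eyes.get_image("wrist");cv2.imwrite("pics/c_wrist.png",im[:,:,::-1])
import pickle;pickle.dump(m,open("c.pkl","wb"))
```

```text
t 4.33 p [587.3 -81.6 243.4] xyaw -53.4 z [ 0. -0. -1.] F [ 0.  -0.1  0.8] T [ 0.01  0.04 -0.01] w 55.1 q [ 0.13  0.31 -0.01  0.   -1.26  0.5 ]
```

View pics/c_wrist.png

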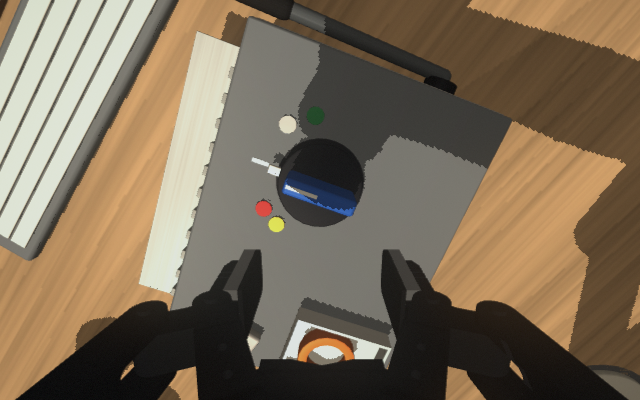

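The second wrist view shows the disc centred near (320,182), with the bar tilted. I'll refine both centres with circle fits and solve for the axis relative to the tool axis.

Run:
```python
from st import *
import pickle
from scipy.optimize import least_squares
C={}
for k,c0 in (("b",(323,182.5)),("c",(320.5,182.5))):
    im=cv2.imread(f"pics/{k}_wrist.png"); g=cv2.GaussianBlur(im,(3,3),0).max(2).astype(np.float32)
    pts=[]
    for a in np.arange(0,360,3):
        r=np.arange(36,52,.25);x=c0[0]+r*np.cos(np.radians(a));y=c0[1]+r*np.sin(np.radians(a))
        p=cv2.remap(g,x.astype(np.float32)[None],y.astype(np.float32)[None],1)[0]
        d=np.gradient(p);i=d.argmax()
        if d[i]>1.5 and p[:max(1,i-6)].max(initial=0)<60: pts.append((x[i],y[i],a,r[i]))
    P=np.array(pts)
    f=lambda q:np.hypot(P[:,0]-q[0],P[:,1]-q[1])-q[2]
    s=least_squares(f,[*c0,44],loss="soft_l1",f_scale=.5)
    print(k,s.x.round(2),len(P),np.abs(f(s.x)).mean().round(2),(f(s.x)).round(1)[::6])
    C[k]=s.x
m=pickle.load(open("b.pkl","rb"));print(-cv2.Rodrigues(m["rvec"])[0].T@m["tvec"])
m=pickle.load(open("c.pkl","rb"));print(-cv2.Rodrigues(m["rvec"])[0].T@m["tvec"])
# solve axis + constant pixel bias
ms={k:pickle.load(open(k+".pkl","rb")) for k in "bc"}
def g(q):
    o=[]
    for k in "bc":
        u=w2px(ms[k],(q[0],q[1],126)); o+=list(u+q[2:4]-C[k][:2])
    return o
print(least_squares(g,[587,-83,0,0]).x.round(2))
```

```text
b [322.72 181.53  43.97] 102 0.46 [-0.4 -0.7 -0.2  0.3  0.1  0.2 -0.1 -0.4  0.   0.2 -0.   0.3 -0.2 -5.9
  0.1  2.4  0. ]
c [319.48 182.05  44.11] 90 0.41 [-0.3 -0.8  0.1  0.1  0.2  0.1 -0.2 -3.   0.3  0.2 -0.2 -0.3  0.   0.1
  2. ]
[656.57547679 -63.12196391 413.77333471]
[ 630.349415   -141.31870054  413.75101402]
[ 5.8976e+02 -8.3900e+01  1.8000e-01 -4.5200e+00]
```

Request:
jog_arm(rows=[[[0, 0, 0], [0, 0, -10], 5.0], [[0, 0, 0], [0, 0, -10], 5.0], [[0, 0, 0], [0, 0, -10], 5.0], [[0, 0, 0], [0, 0, -10], 5.0], [[0, 0, 0], [0, 0, -10], 4.5], [[0, 0, 0], [0, 0, -10], 4.5], [[0, 0, 0], [0, 0, -10], 4.5], [[0.16, 0.27, 4.0], [0, 0, 0], 4.5], [[0, 0, 4.0], [0, 0, 0], 4.5], [[0, 0, 0], [0, 0, 0], 4.5]])

```text
clock: 5.62
position: [587.2, -83.9, 160.3]
ee_rot: [0.99, 0.144, -0.004, -0.0]
contact_force: [0.4, -0.0, 0.9]
gripper_width: 45.3
```

Run:
```python
from st import *
st()
im=eyes.get_image("wrist");cv2.imwrite("pics/d_wrist.png",im[:,:,::-1])
```

```text
t 5.62 p [587.2 -83.9 160.3] xyaw 16.5 z [-0.008 -0.    -1.   ] F [ 0.4 -0.   0.9] T [-0.05 -0.   -0.03] w 45.3 q [ 0.13  0.37 -0.13 -0.   -1.08  1.73]
```

View pics/d_wrist.png

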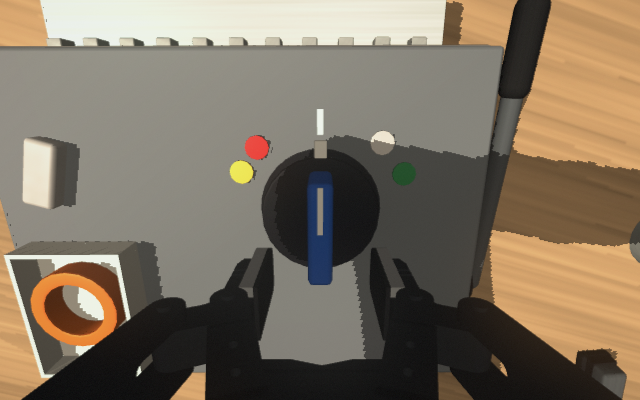

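The bar at column 320 is centred between the fingers (258 to 388).

Request:
jog_arm(rows=[[[0, 0, 1.5], [0, 0, 0], 4.5], [[0, 0, 1.3], [0, 0, 0], 4.5], [[0, 0, 0], [0, 0, 0], 4.5], [[0, 0, 0], [0, 0, 0], 4.5]])

```text
clock: 6.18
position: [589.9, -83.8, 135.8]
ee_rot: [0.99, 0.143, 0.0, 0.0]
contact_force: [0.6, 0.9, 0.4]
gripper_width: 45.0
```

Run:
```python
from st import *
st()
```

```text
t 6.17 p [589.9 -83.8 135.8] xyaw 16.5 z [ 0.001 -0.    -1.   ] F [0.6 0.9 0.4] T [ 0.    0.01 -0.01] w 45.0 q [ 0.13  0.39 -0.16  0.   -1.02  1.73]
```

Request:
jog_arm(rows=[[[0, 0, 0.3], [0, 0, 0], 2.5], [[0, 0, 0], [0, 0, 0], 1.8], [[0, 0, 0], [0, 0, 0], 1.6], [[0, 0, 0], [0, 0, 0], 1.6], [[0, 0, 0], [0, 0, 0], 1.6]])

```text
clock: 6.8
position: [589.5, -83.6, 132.5]
ee_rot: [0.99, 0.143, -0.0, -0.0]
contact_force: [-0.6, 2.4, 0.6]
gripper_width: 15.8
```

Run:
```python
from st import *
st()
im=eyes.get_image("wrist");cv2.imwrite("pics/e_wrist.png",im[:,:,::-1])
```

```text
t 6.8 p [589.5 -83.6 132.5] xyaw 16.5 z [-0.  0. -1.] F [-0.6  2.4  0.6] T [0.5  0.23 0.01] w 15.8 q [ 0.13  0.39 -0.17 -0.   -1.01  1.73]
```

View pics/e_wrist.png

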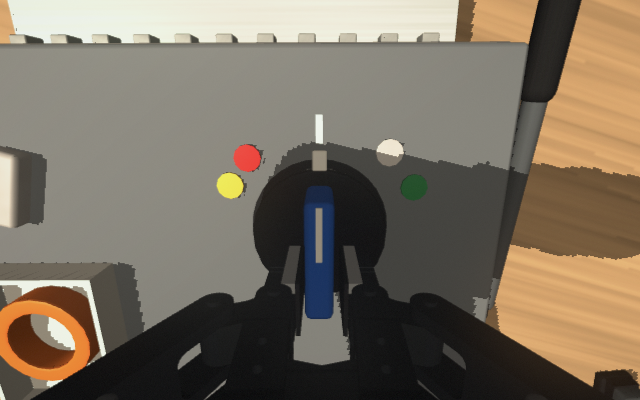

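The jaws almost touch the bar, and a slight +y force shows one pad leading. I'll shift about 0.7 mm and close.

Request:
jog_arm(rows=[[[0, -0.07, 0], [0, 0, 0], 1.6], [[0, 0, 0], [0, 0, 0], 1.3], [[0, 0, 0], [0, 0, 0], 1.0], [[0, 0, 0], [0, 0, 0], 1.0]])

```text
clock: 7.35
position: [589.4, -82.8, 132.8]
ee_rot: [0.99, 0.143, 0.0, -0.0]
contact_force: [-2.3, 4.2, 3.4]
gripper_width: 11.1
```

Run:
```python
from st import *
st()
```

```text
t 7.35 p [589.4 -82.8 132.8] xyaw 16.5 z [ 0.  0. -1.] F [-2.3  4.2  3.4] T [ 1.13  0.61 -0.02] w 11.1 q [ 0.13  0.39 -0.17 -0.   -1.01  1.73]
```

Request:
jog_arm(rows=[[[0, 0, 0], [0, 0, 0], 1.0], [[0, 0, 0], [0, 0, 0], 0.8]])

```text
clock: 7.6
position: [589.4, -82.9, 132.7]
ee_rot: [0.99, 0.143, 0.0, -0.0]
contact_force: [-2.1, 4.7, 4.4]
gripper_width: 11.3
```

Run:
```python
from st import *
st()
im=eyes.get_image("wrist");cv2.imwrite("pics/f_wrist.png",im[:,:,::-1])
```

```text
t 7.6 p [589.4 -82.9 132.7] xyaw 16.5 z [ 0.  0. -1.] F [-2.1  4.7  4.4] T [1.29 0.68 0.01] w 11.3 q [ 0.13  0.39 -0.17 -0.   -1.01  1.73]
```

View pics/f_wrist.png

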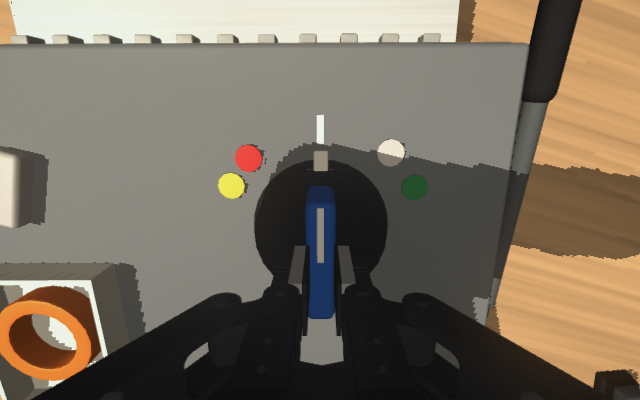

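Request:
jog_arm(rows=[[[0, -0.05, 0], [0, 0, 0], 0.8], [[0, 0, -0.2], [0, 0, 0], 0.8], [[0, 0, -0.3], [0, 0, 0], 0.8], [[0, 0, 0], [0, 0, 0], 0.8]])

```text
clock: 8.15
position: [588.9, -82.6, 135.9]
ee_rot: [0.99, 0.143, -0.001, -0.0]
contact_force: [2.6, 2.0, -8.6]
gripper_width: 11.3
```

Run:
```python
from st import *
st()
```

```text
t 8.15 p [588.9 -82.6 135.9] xyaw 16.4 z [-0.002  0.    -1.   ] F [ 2.6  2.  -8.6] T [ 0.37 -0.84  0.  ] w 11.3 q [ 0.13  0.39 -0.16 -0.   -1.02  1.73]
```

Request:
jog_arm(rows=[[[0, 0, -0.3], [0, 0, 0], 0.8], [[0, 0, -0.3], [0, 0, 0], 0.8], [[0, 0, 0], [0, 0, 0], 0.8], [[0, 0, 0], [0, 0, 0], 0.8]])

```text
clock: 8.65
position: [589.0, -82.6, 143.2]
ee_rot: [0.99, 0.143, -0.0, -0.0]
contact_force: [2.9, 1.5, -9.8]
gripper_width: 10.9
```

Run:
```python
from st import *
st()
```

```text
t 8.65 p [589.  -82.6 143.2] xyaw 16.5 z [-0.  0. -1.] F [ 2.9  1.5 -9.8] T [ 0.4  -0.8  -0.03] w 10.9 q [ 0.13  0.38 -0.16 -0.   -1.03  1.73]
```

Request:
jog_arm(rows=[[[0, 0, 0], [0, 0, 5], 0.8], [[0, 0, 0], [0, 0, 5], 0.8], [[0, 0, 0], [0, 0, 5], 0.8], [[0, 0, 0], [0, 0, 5], 0.8], [[0, 0, 0], [0, 0, 0], 0.8]])

```text
clock: 9.28
position: [589.0, -82.5, 143.2]
ee_rot: [1.0, -0.03, -0.0, -0.0]
contact_force: [2.5, 2.7, -10.7]
gripper_width: 10.9
```

Run:
```python
from st import *
st()
```

```text
t 9.28 p [589.  -82.5 143.2] xyaw -3.5 z [-0.001  0.    -1.   ] F [  2.5   2.7 -10.7] T [ 0.59 -0.73 -0.09] w 10.9 q [ 0.13  0.38 -0.16 -0.   -1.03  1.38]
```

Request:
jog_arm(rows=[[[0, 0, 0], [0, 0, 6], 0.8], [[0, 0, 0], [0, 0, 6], 0.8], [[0, 0, 0], [0, 0, 6], 0.8], [[0, 0, 0], [0, 0, 6], 0.8], [[0, 0, 0], [0, 0, 6], 0.8], [[0, 0, 0], [0, 0, 6], 0.8], [[0, 0, 0], [0, 0, 4], 0.8], [[0, 0, 0], [0, 0, 0], 0.8]])

```text
clock: 10.28
position: [589.1, -82.2, 143.3]
ee_rot: [0.929, -0.37, -0.0, -0.0]
contact_force: [1.9, 4.0, -10.3]
gripper_width: 10.9
```

Run:
```python
from st import *
st()
im=eyes.get_image("wrist");cv2.imwrite("pics/g_wrist.png",im[:,:,::-1])
```

```text
t 10.28 p [589.1 -82.2 143.3] xyaw -43.4 z [-0.     0.001 -1.   ] F [  1.9   4.  -10.3] T [ 1.12 -0.74 -0.04] w 10.9 q [ 0.13  0.38 -0.15 -0.   -1.03  0.68]
```

View pics/g_wrist.png

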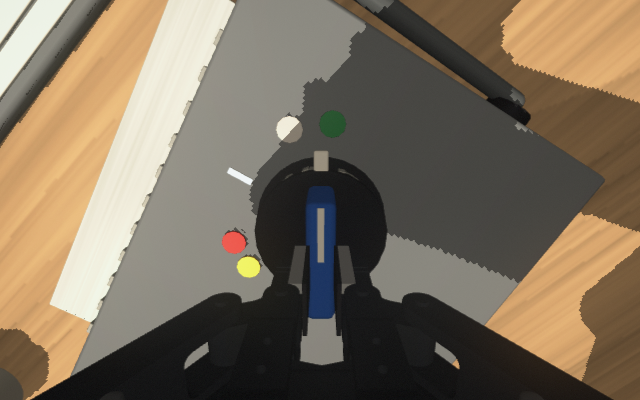

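The knob has turned 60°: nose at (320,160), green sticker at (332,124), about 8° further on. I'll lower it to ride lightly on the ring and read the force.

Request:
jog_arm(rows=[[[0, 0, 0], [0, 0, 4], 0.8], [[0, 0, 0.2], [0, 0, 0], 0.8], [[0, 0, 0.1], [0, 0, 0], 0.8], [[0, 0, 0], [0, 0, 0], 0.8]])

```text
clock: 10.82
position: [589.2, -82.2, 140.9]
ee_rot: [0.916, -0.402, 0.0, -0.0]
contact_force: [1.3, 4.5, -7.2]
gripper_width: 10.9
```

Run:
```python
from st import *
st()
```

```text
t 10.82 p [589.2 -82.2 140.9] xyaw -47.4 z [ 0.  0. -1.] F [ 1.3  4.5 -7.2] T [ 1.58 -0.38 -0.07] w 10.9 q [ 0.13  0.38 -0.16 -0.   -1.03  0.61]
```

Request:
jog_arm(rows=[[[0, 0, 0.1], [0, 0, 0], 0.8], [[0, 0, 0], [0, 0, 0], 0.8]])

```text
clock: 11.08
position: [589.2, -82.1, 140.6]
ee_rot: [0.916, -0.402, 0.0, -0.0]
contact_force: [0.5, 5.6, -4.5]
gripper_width: 10.8
```

Run:
```python
from st import *
st()
```

```text
t 11.07 p [589.2 -82.1 140.6] xyaw -47.4 z [ 0.001  0.    -1.   ] F [ 0.5  5.6 -4.5] T [ 1.73 -0.02  0.03] w 10.8 q [ 0.13  0.38 -0.16 -0.   -1.03  0.61]
```

Fz changed as the pin met the ring at about 8 mm up, so it is riding on top. I'll sweep toward the notch.

Request:
jog_arm(rows=[[[0, 0, 0], [0, 0, 2], 0.8], [[0, 0, 0], [0, 0, 0], 0.8]])

```text
clock: 11.32
position: [589.2, -82.2, 140.4]
ee_rot: [0.909, -0.418, 0.0, -0.0]
contact_force: [1.1, 6.3, -5.0]
gripper_width: 11.3
```

Request:
jog_arm(rows=[[[0, 0, 0], [0, 0, 2], 0.8], [[0, 0, 0], [0, 0, 0], 0.8]])

```text
clock: 11.58
position: [589.2, -82.2, 139.8]
ee_rot: [0.901, -0.434, 0.0, -0.0]
contact_force: [1.7, 4.4, -6.8]
gripper_width: 11.2
```

Request:
jog_arm(rows=[[[0, 0, 0], [0, 0, 1], 0.8], [[0, 0, 0], [0, 0, 0], 0.8]])

```text
clock: 11.82
position: [589.2, -82.2, 139.5]
ee_rot: [0.897, -0.441, -0.0, -0.0]
contact_force: [2.0, 5.1, -7.7]
gripper_width: 11.1
```

Request:
jog_arm(rows=[[[0, 0, 0], [0, 0, 1], 0.8], [[0, 0, 0], [0, 0, 0], 0.8]])

```text
clock: 12.08
position: [589.2, -82.2, 139.4]
ee_rot: [0.893, -0.449, -0.0, -0.0]
contact_force: [2.5, 4.9, -9.1]
gripper_width: 11.0
```

Request:
jog_arm(rows=[[[0, 0, 0.15], [0, 0, 0], 0.8], [[0, 0, 0], [0, 0, 0], 0.8], [[0, 0, 0], [0, 0, 0], 0.8]])

```text
clock: 12.45
position: [589.2, -82.2, 137.9]
ee_rot: [0.893, -0.449, -0.0, -0.0]
contact_force: [2.2, 5.6, -8.7]
gripper_width: 11.1
```

Run:
```python
from st import *
st()
```

```text
t 12.45 p [589.2 -82.2 137.9] xyaw -53.4 z [ 0.     0.001 -1.   ] F [ 2.2  5.6 -8.7] T [ 1.44 -0.61  0.06] w 11.1 q [ 0.13  0.39 -0.16 -0.   -1.02  0.51]
```

Request:
jog_arm(rows=[[[0, 0, 0.2], [0, 0, 0.5], 0.8], [[0, 0, 0.2], [0, 0, 0], 0.8], [[0, 0, 0], [0, 0, 0], 0.8], [[0, 0, 0], [0, 0, 0], 0.8]])

```text
clock: 12.95
position: [589.2, -82.2, 134.0]
ee_rot: [0.891, -0.453, -0.0, -0.0]
contact_force: [1.8, 4.5, -8.0]
gripper_width: 11.3
```

Run:
```python
from st import *
st()
```

```text
t 12.95 p [589.2 -82.2 134. ] xyaw -53.9 z [ 0.  0. -1.] F [ 1.8  4.5 -8. ] T [ 1.57 -0.54  0.03] w 11.3 q [ 0.13  0.39 -0.17 -0.   -1.01  0.5 ]
```

Request:
jog_arm(rows=[[[0, 0, 0.12], [0, 0, 0], 0.8], [[0, 0, 0], [0, 0, 0], 0.8], [[0, 0, 0], [0, 0, 0], 0.8]])

```text
clock: 13.32
position: [589.3, -82.2, 133.0]
ee_rot: [0.892, -0.453, 0.0, -0.0]
contact_force: [1.5, 5.1, -8.4]
gripper_width: 11.0
```

Request:
jog_arm(rows=[[[0, 0, 0.07], [0, 0, 0], 0.8], [[0, 0, 0], [0, 0, 0], 0.8], [[0, 0, 0], [0, 0, 0], 0.8]])

```text
clock: 13.7
position: [589.4, -82.2, 132.9]
ee_rot: [0.892, -0.453, 0.0, -0.0]
contact_force: [1.0, 5.5, -5.8]
gripper_width: 10.7
```

Force is falling off at the home height (132.9, against 132.7 at the start), so the knob is seated. I'll release it.

Request:
jog_arm(rows=[[[0, 0, 0.02], [0, 0, 0], 0.8], [[0, 0, 0], [0, 0, 0], 1.6], [[0, 0, 0], [0, 0, 0], 3.0], [[0, 0, 0], [0, 0, 0], 4.5], [[0, 0, 0], [0, 0, 0], 4.5], [[0, 0, 0], [0, 0, 0], 4.5]])

```text
clock: 14.45
position: [589.2, -82.8, 131.9]
ee_rot: [0.891, -0.454, 0.0, 0.0]
contact_force: [-0.2, -0.7, 0.4]
gripper_width: 44.8
```

Request:
jog_arm(rows=[[[0, 0, -2], [0, 0, 0], 4.5], [[0, 0, -4], [0, 0, 0], 4.5], [[0, 0, -5], [0, 0, 0], 4.5], [[0, 0, 0], [0, 0, 0], 4.5], [[0, 0, 0], [0, 0, 0], 4.5]])

```text
clock: 15.08
position: [588.7, -82.5, 241.3]
ee_rot: [0.891, -0.454, -0.0, -0.0]
contact_force: [-0.1, 1.2, -0.7]
gripper_width: 45.0
```

Run:
```python
from st import *
st()
for c in ("wrist","side","top"):
    im=eyes.get_image(c);cv2.imwrite(f"pics/i_{c}.png",im[:,:,::-1])
for c in ("side","top"):
    im=cv2.imread(f"pics/i_{c}.png");im=im[130:280,220:400] if c=="side" else im[130:280,240:420]
    cv2.imwrite(f"pics/i_{c}z.png",cv2.resize(im,None,fx=4,fy=4,interpolation=cv2.INTER_CUBIC))
```

```text
t 15.07 p [588.7 -82.5 241.3] xyaw -54.0 z [-0.001  0.    -1.   ] F [-0.1  1.2 -0.7] T [-0.03  0.04 -0.03] w 45.0 q [ 0.13  0.31 -0.01 -0.   -1.25  0.5 ]
```

View pics/i_wrist.png

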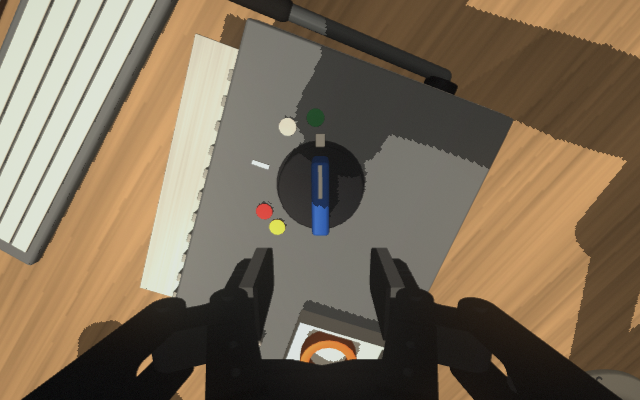

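View pics/i_sidez.png

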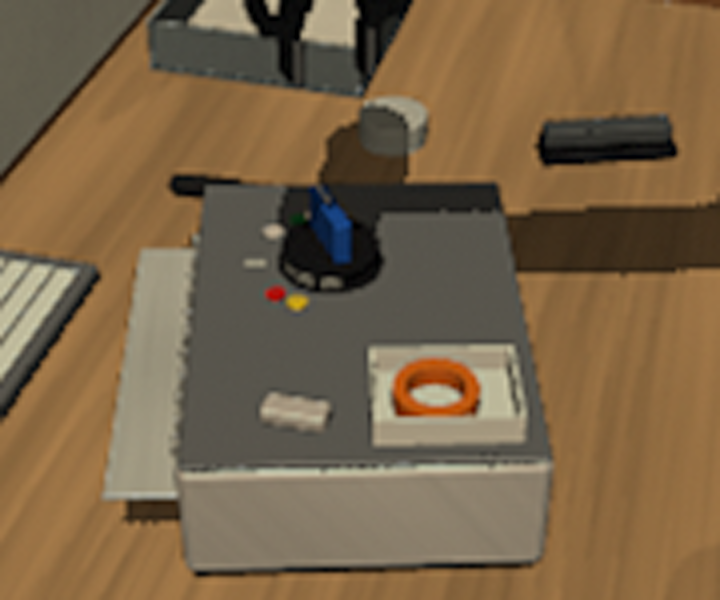

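The wrist view shows the nose at (320,140) beside the green sticker at (316,117), with the jaws clear. In the side zoom the disc's lower edge is at row 288, as it was before. One quick numeric check that the knob is home, then I'll hand in.

Run:
```python
from st import *
a=cv2.imread("pics/a_side.png").max(2).astype(int);b=cv2.imread("pics/i_side.png").max(2).astype(int)
for x in (298,302,306,310): print(x,a[190:206,x],b[190:206,x])
im=cv2.imread("pics/i_wrist.png").max(2);print(np.nonzero(im[190,262:385]<48)[0][[0,-1]]+262, np.nonzero(cv2.imread("pics/c_wrist.png").max(2)[188,262:385]<48)[0][[0,-1]]+262)
```

```text
298 [103  68  17  17  17  19  16  14  16  40  60  42  16  69  86  83] [17 17 21 18 19 17 18 16 22 46 64 42 18 71 89 85]
302 [108  75  16  18  17  18  16  17   5  84 106  80  28  65  90  86] [ 60  61  58  41  14  17  20  16   8  92 114  83  30  67  92  89]
306 [110  79  15  18  18  18  19  19  14   1  10   7  25  74  88  85] [100 100 101 100 107  73  18  20  12   6   8  11  26  76  93  89]
310 [112  79  15  17  19  18  15   8   5  14  13  27  74  88  86  85] [18 18 19 19 17 18 17 13  3 14 12 29 76 92 90 88]
[278 363] [277 362]
```

The disc edge sits in exactly the same pixel rows as at the start, so the knob is fully home.

Run:
```python
from bench import arm
print(arm.job_done())
```

```text
the job is handed in; nothing more can be done
None
```

The selector knob is set to the green notch and fully home. The gripper has let go and is clear, and I handed the job in at about 15 s.

- **What I did:** I gripped the knob and pulled it up about 10.5 mm against the spring. I turned it clockwise and let the pin ride lightly on the ring from 64°. It began to drop at about 68° and was free at 70°. I lowered it home at about 70.5°, opened the jaws and backed away upward.
- **Forces:** The wrist readings between moves stayed under about 12 N, and the twist on the knob stayed near zero.
- **Last checks:** In the side view the disc's edge is in the same pixel rows as before the turn, so the knob is fully down. The nose points beside the green sticker, within its stated tolerance. The wrist force is near zero, and the eraser, tape, tray, stapler and tin show no movement in the side view. I did not look again at the mug, plant or booklet after the move; the arm only passed above that side of the desk at the start.
- **Disagreement:** The top and wrist cameras placed the knob's axis about 3 mm apart. A second wrist view at another angle settled it, and I corrected the remaining sideways offset by feel while gripping.

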